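# Set up the bench for plating a food sample

## Task

Set up the bench for weighing and plating a food sample: stand the blue-lidded sample pot on the middle of the balance pan, and the amber bottle close behind the balance (on its far side from you), in line with the pan and not touching it. Put the green dish centred on the turntable, and stack the other two in the open space about half-way between pan and turntable, yellow below and red squarely on top. Set each thing down gently and upright, without dropping it, and leave the white bottle where it stands.

Things in the scene. Friction and masses are not known exactly. Their poses are not given: they have to be found in the camera images.
- pot_mid (a point): Sample pot, a squat white screw-top jar with a green band and a BLUE lid; 62 high, body 50 diameter, lid (top 16) 54 diameter, about 0.11 kg; loose, upright. Point at its centre, 31 above its underside; z up. (All sizes in mm.)
- bottle_mid (a point): AMBER-brown bottle with a white label and a black cap: 96 high, body 50 diameter up to 61 high, cap 34 diameter, about 0.16 kg; loose, upright. Point at its centre, 48 above its underside; z up.
- dish_green_mid (a point): Closed round petri dish, 60 diameter, 16 high, a clear lid over GREEN agar; loose, stands flat on the bench. Point at its centre, 8 above its underside; z up.
- dish_yellow_mid (a point): Closed round petri dish, 60 diameter, 16 high, a clear lid over YELLOW agar; loose, stands flat on the bench. Point at its centre, 8 above its underside; z up.
- dish_red_mid (a point): Closed round petri dish, 60 diameter, 16 high, a clear lid over dark RED agar; loose, stands flat on the bench. Point at its centre, 8 above its underside; z up.
- white_bottle_mid (a point): Plain all-WHITE bottle, 100 high, body 52 diameter up to 65 high, cap 34 diameter; a loose bystander standing among the task's things, to be left alone. Point at its centre, 50 above its underside.
- balance: Compact white laboratory balance, fixed, on one side (left or right) of the middle of the bench. Origin on the bench under the middle of its round flat steel pan: pan 104 diameter, its top 48 above the bench. Its x axis points to its rear, y to its left seen from the robot, turned up to 9 degrees from the robot's x. Housing 140 wide, 30 high, from 75 behind the origin (+x) to 115 in front of it (-x, the display and key panel, 33 high).
- turntable: Round grey and steel plating turntable, fixed, on the other side of the middle from the balance. Origin on the bench under its centre; flat black rubber-topped steel disc 100 diameter, its top 40 above the bench; foot 120 diameter. Its axes are parallel to the robot's.
Not all that is in view belongs to the job. What is shaped like the balance but brown is not meant. Of the things that look like the part that bears pot_mid, take the one that is farthest to the robot's right at the start.

How it is judged:
By the outcome, as a careful person would: the job done as asked, in the order asked, and still so for the second after the job is handed in, with the robot touching nothing.
It also fails if it takes over 128 s, if anything falls off the work surface, if the arm or the gripper's body presses on something with over 40 N, if the wrist force passes 120 N, or if a joint passes its speed limit or range.

## Robot

A 6-joint arm with a two-finger parallel gripper is mounted at the origin on the work surface. World frame = base frame: x ahead of the robot, y to its left, z up, the work surface at z = 0. Lengths are in mm, angles in rad, forces in N, time in s.
With the tool pointing down it reaches from about 400 to 925 mm from the base axis. Payload 12.5 kg.
Tool frame: the origin (TCP) lies midway between the tips of the shut fingers; the grasp point (between the pads) lies 19 mm behind it; z points along the fingers, y is the line along which they close (so a half turn about z gives the same grasp; the last joint's range is limited). The gripper opens to 95 mm and grips with 3 to 60 N. Pads are 20 mm wide; open, the fingers measure 119 mm over their backs; the gripper's body (75 mm by 180 mm) begins 59 mm behind the grasp point.
Start: joints at [-1.238, 0.491, 1.559, -0, 1.092, -0.106], TCP at [265.558, -565.797, 214.661] pointing down, gripper open.
Joint ranges: [-3.1, 3.1], [-0.84, 2.19], [0.05, 2.79], [-1.13, 4.28], [0.06, 2.93], [-2.69, 2.69]. Speed limits (rad/s): [2.22, 2.22, 2.79, 3.14, 3.14, 3.14].

## Interface

Orientations are given as [roll, pitch, yaw] about the fixed x, y, z axes, in that order (R = Rz(yaw) Ry(pitch) Rx(roll)).
In Python, from cell import state, viewer, env, models gives the robot as it stands. The module is installed in compiled form; this text tells all that it offers.
- The arm moves only by the tool arm_command, never from a script. Its argument "rows" is a list of rows, each a list of 2 entries, a list of its own where there are three numbers: the shift along the tool's x, y, z normalised to -1 to 1, where 1 is 0.25 m, then the turn about the tool's z normalised to -1 to 1, where 1 is pi rad. A call has exactly 5 rows; each row shifts and turns the commanded pose from where the row before left it, along the tool's axes as they then stand; what a row does not reach is not made up. A row lasts 1/10 s, in which the tool goes at most 50 mm and 8.59 degrees, less where a joint would pass 70% of its speed; a pose out of reach is approached as far as the arm can. A call with a number of a shift or a turn outside -1 to 1 is refused whole. A call with a gripper value outside its range is refused whole. "claw" is the opening, from 0 (shut) to 1 (fully open), set as the call begins (left out, the last holds). The fingers move at their own pace and stop on an object; the grip force is fixed at half the most. Time passes only in rows, so rows that do not move let the fingers close, or fill a call up. It gives the time, the measured TCP pose, the force, the opening and the grip force at its end, in the units of the state.
- state(): the state, without advancing time (a new reading comes with each control period).
- viewer.read_camera(name): name is "side" or "top"; returns (picture, depth): 480x640x3 uint8, red, green, blue; 480x640 float32, mm along the optical axis (not along the pixel's ray), 0 where there is no reading.
- viewer.get_calibration(name): a dict with "camera_matrix" (3x3 intrinsics, pixels), "world_to_cam" (4x4, takes a point from world to camera coordinates). Camera axes: x right, y up, looking along -z (the intrinsics and any distortion apply to the point x, -y, -z); pixel columns grow to the right and rows downward; lengths in mm; the calibration is good to about 2 mm. A picture is of the moment at which its call begins. get_calibration takes no time and is no camera call.
- env.job_done(): hands the job in; it is judged then, once.
Trained networks look in the newest picture that a camera, given by its name, has taken for a name from the list of things; names that differ only in an ending like _2 or _b are one class to them, and where a whole thing is asked for, a point or a joint stands for the part that bears it (a point fixed in the world has none). Each returns a list of dicts, best first, with "confidence" (0 to 1); they miss things now and then, are a little off and sometimes report something else, mostly with a low value. They report only what shows in the picture. A call takes as long as a camera call. They do not tell look-alikes from the thing itself.
- models.search_frame(camera, label): "position" ([x, y, z] in mm, in world coordinates, good to about 4 mm: the middle of the surface that is visible of it).
- models.mark_of(camera, label): "position" ([x, y, z] in mm, in world coordinates, good to about 4 mm: a listed point, or the origin of a listed thing).
The state is a dict: "t": time; "joints": joint angles; "qvel": joint speeds; "tau": joint torques, N m; "eef_pos": TCP position; "tcp_rot": TCP orientation; "ft_force": force on the tool from outside, world axes, zero at the start; "moment": the same for the moment, N m; "opening": opening from 0.0 (shut) to 1.0 (fully open); "grip_force": force on a finger pad.
Only numpy, scipy, OpenCV 4.12 (cv2) and the standard library are available. Lean on these libraries where they do the work, as an engineer would, in place of code of your own. Each camera call takes 0.05 s, during which the arm holds its last target. There are 200 camera calls.

## Working session

There is one attempt and no reset: what is moved stays moved. The work goes in short steps, Python scripts to look and compute and a tool call to move; the robot and the scene stay as the last step left them, time stands still between calls to the robot, and variables do not carry over. Pictures are saved under pics/ and viewed, at most 14 in all, crops included, and the job is handed in when it is done.

Besides the shell and the picture viewer there is one more tool, called after ">>>" by a JSON object that holds its "method" and its "body". arm_command: Moves the arm, as the interface text tells. Scaled input: -1 to 1 covers 0.25 m each way for a shift and pi rad each way for a turn. Its arguments: {"type":"object","properties":{"rows":{"type":"array","items":{"type":"array"}},"claw":{"type":"number"}},"required":["rows"]}

```bash
mkdir -p pics
cat > h.py <<'E'
import numpy as np,cv2
from cell import state,viewer,env,models
def cam(n):
    p,d=viewer.read_camera(n); c=viewer.get_calibration(n)
    return p,d,np.array(c["camera_matrix"]),np.array(c["world_to_cam"]),c
def save(n,p,scale=1,box=None):
    if box: p=p[box[1]:box[3],box[0]:box[2]]
    cv2.imwrite('pics/'+n+'.png',cv2.resize(p[:,:,::-1],None,fx=scale,fy=scale))
def world(d,K,T):
    v,u=np.mgrid[0:480,0:640]
    pc=np.stack([(u-K[0,2])/K[0,0]*d,-(v-K[1,2])/K[1,1]*d,-d,np.ones_like(d)],-1)
    w=pc@np.linalg.inv(T).T
    w[d==0]=np.nan
    return w[...,:3]
E
python3 - <<'E'
from h import *
s=state();print(s)
for n in("top","side"):
    p,d,K,T,c=cam(n);save(n+'0',p);print(n,K.tolist(),np.round(T,3).tolist(),[k for k in c])
    np.savez(n+'0',p=p,d=d)
    for l in("pot_mid","bottle_mid","dish_green_mid","dish_yellow_mid","dish_red_mid","white_bottle_mid","balance","turntable"):
        print(l,[(np.round(r["position"]).tolist(),round(r["confidence"],2)) for r in models.mark_of(n,l)])
E
```

```text
{'t': 0.0, 'joints': array([-1.23759172e+00,  4.91565690e-01,  1.55945939e+00, -3.02592810e-05,
        1.09168052e+00, -1.05597440e-01]), 'qvel': array([ 0.00138175, -0.00102015,  0.00037254,  0.00107046, -0.00041377,
        0.00144757]), 'tau': array([-1.52541033e-03, -6.12652159e+01, -2.58180910e+01,  6.90798112e-02,
        4.82906832e-02, -7.32692388e-05]), 'eef_pos': array([ 265.46956573, -565.54884223,  214.05451414]), 'tcp_rot': array([-3.14048308e+00, -9.06182648e-05,  4.38815966e-01]), 'ft_force': array([ 0.40226545,  0.55035737, -0.27521133]), 'moment': array([-0.01910401, -0.01202752, -0.05132061]), 'grip_force': 0.0, 'opening': 0.9993866084722028}
top [[601.9993968183234, 0.0, 312.57484748753774], [0.0, 601.9993968183234, 242.4702269409229], [0.0, 0.0, 1.0]] [[0.029, -0.999, -0.018, -4.273], [0.996, 0.028, 0.08, -446.088], [-0.079, -0.02, 0.997, -1213.922], [0.0, 0.0, 0.0, 1.0]] ['camera_matrix', 'world_to_cam']
pot_mid [([712.0, -271.0, 32.0], 0.76), ([558.0, -370.0, 29.0], 0.67)]
bottle_mid [([684.0, -60.0, 45.0], 0.9), ([523.0, 180.0, 6.0], 0.22)]
dish_green_mid [([5
[... 341 characters left out ...]
0333, 238.5459908308724], [0.0, 0.0, 1.0]] [[-0.999, -0.042, -0.007, 457.646], [0.018, -0.561, 0.827, -68.462], [-0.039, 0.827, 0.562, -1261.093], [0.0, 0.0, 0.0, 1.0]] ['camera_matrix', 'world_to_cam']
pot_mid [([561.0, -365.0, 31.0], 0.83), ([709.0, -272.0, 30.0], 0.61)]
bottle_mid [([682.0, -54.0, 49.0], 0.89), ([406.0, -379.0, 9.0], 0.42)]
dish_green_mid [([556.0, 366.0, 8.0], 0.62)]
dish_yellow_mid [([693.0, 64.0, 7.0], 0.82)]
dish_red_mid [([406.0, -376.0, 5.0], 0.71)]
white_bottle_mid [([408.0, 380.0, 50.0], 0.83), ([683.0, -55.0, 47.0], 0.19)]
balance [([524.0, -212.0, -3.0], 0.94), ([192.0, -297.0, -3.0], 0.84), ([561.0, -367.0, 32.0], 0.39)]
turntable [([524.0, 175.0, -1.0], 0.91)]
```

View pics/top0.png

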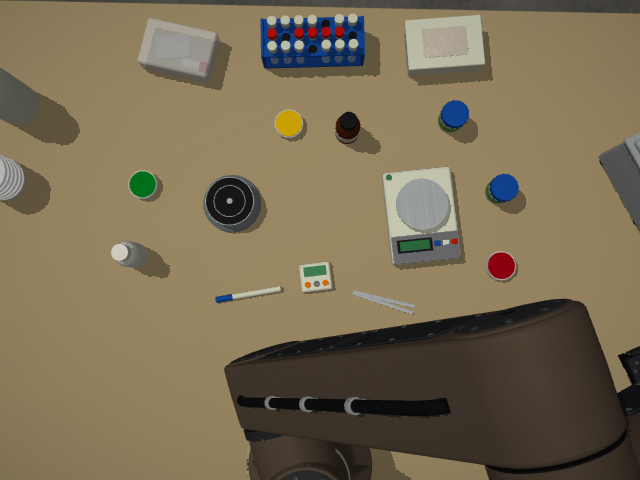

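View pics/side0.png

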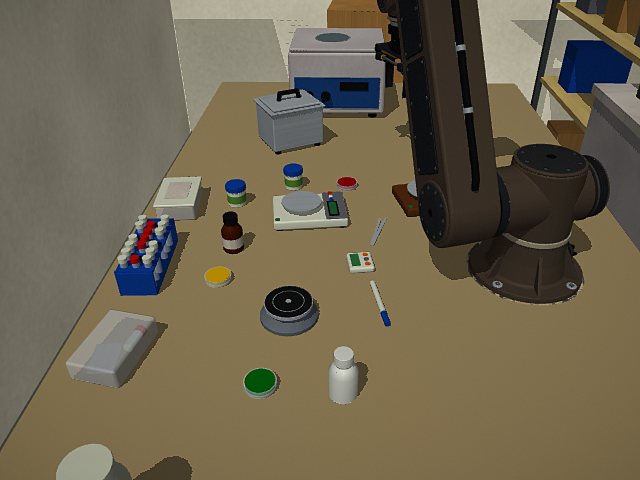

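Top view: blue-lidded pots stand at (455,115) and (503,188). Balances are the white one at (423,205) and a brown look-alike under the arm, seen in the side view near (408,198). Amber bottle is at (348,128), white bottle at (125,254). Dishes are green (143,185), yellow (289,124) and red (502,266), and the turntable is at (232,203). The pot farthest right (lowest y) is the one at (503,188), so I choose that and check it in a crop while refining all positions.

Run:
```python
from h import *
D={}
for n in("top","side"):
    z=np.load(n+'0.npz');c=viewer.get_calibration(n);D[n]=(z['p'],z['d'],np.array(c["camera_matrix"]),np.array(c["world_to_cam"]))
p=D['top'][0];a=p[90:230,370:550];save('crop_pot',a,3)
W={n:world(v[1],v[2],v[3]) for n,v in D.items()}
G=dict(pot=(558,-367,62,40),pot2=(712,-271,62,40),bottle=(684,-58,96,35),green=(556,365,16,45),yellow=(693,66,16,45),red=(408,-375,16,45),white=(408,375,100,40),pan=(524,-210,48,65),tt=(524,177,40,60))
for k,(x,y,h,r) in G.items():
    for n in W:
        w=W[n];m=(np.hypot(w[...,0]-x,w[...,1]-y)<r)&(w[...,2]>(h-6))&(w[...,2]<h+10)
        q=w[m]
        if len(q)<5: print(k,n,len(q));continue
        (cx,cy),R=cv2.minEnclosingCircle(q[:,:2].astype(np.float32))
        print(k,n,len(q),'mean',np.round(q.mean(0),1),'enc',round(cx,1),round(cy,1),round(R,1),'zmed',round(np.median(q[:,2]),1))
# bench z and housing
for n in W:
    w=W[n]; m=(abs(w[...,0]-524)<40)&(abs(w[...,1]+16)<40); print(n,'bench z',np.nanmedian(w[m][:,2]),np.nanmax(w[m][:,2]))
    m=(w[...,2]>20)&(w[...,2]<40)&(abs(w[...,0]-505)<125)&(abs(w[...,1]+210)<100)
    print(n,'housing',cv2.minAreaRect(w[m][:,:2].astype(np.float32)))
# height map of things
w=W['top'];m=(w[...,2]>8)&(w[...,0]>330)
nl,l,s,cen=cv2.connectedComponentsWithStats(m.astype(np.uint8))
for i in range(1,nl):
    if s[i,4]>60: q=w[l==i];print(s[i],np.round(np.nanmin(q,0)),np.round(np.nanmax(q,0)))
```

```text
pot top 595 mean [ 562.8 -367.7   61.3] enc 562.9 -368.4 27.7 zmed 61.3
pot side 175 mean [ 562.5 -362.1   62.5] enc 560.8 -367.5 30.3 zmed 63.0
pot2 top 583 mean [ 709.4 -269.1   61.4] enc 710.4 -268.9 28.5 zmed 61.3
pot2 side 199 mean [ 709.  -264.6   62.7] enc 710.9 -269.3 31.3 zmed 63.2
bottle top 231 mean [680.9 -55.7  95.8] enc 681.6 -55.5 17.3 zmed 95.7
bottle side 122 mean [679.7 -52.4  96. ] enc 679.8 -56.2 19.1 zmed 96.5
green top 652 mean [557.9 365.6  15.7] enc 558.5 366.6 30.9 zmed 15.6
green side 767 mean [556.9 368.5  16.4] enc 558.4 365.6 32.0 zmed 16.5
yellow top 642 mean [694.2  66.3  15.6] enc 694.6 66.7 30.8 zmed 15.5
yellow side 406 mean [693.1  70.2  16.5] enc 692.4 66.1 32.5 zmed 16.8
red top 684 mean [ 410.5 -375.1   15.1] enc 411.0 -375.3 30.8 zmed 14.9
red side 207 mean [ 410.4 -370.2   16.8] enc 407.3 -373.9 34.8 zmed 16.9
white top 250 mean [410.9 376.4  99.9] enc 411.7 377.1 17.5 zmed 100.1
white side 288 mean [410.  379.5 100.1] enc 410.2 376.8 18.2 zmed 100.5
pan top 2090 mean [ 527.3 -208.    47.6] enc 527.7 -208.0 52.3 zmed 47.5
pan side 680 mean [ 52
[... 910 characters left out ...]
 [656. -80.   8.] [702. -31. 103.]
[ 599  132   41   98 2115] [ 492. -655.    9.] [ 659. -563.  153.]
[  0 155  25  46 880] [517. 614.   8.] [604. 665.  95.]
[ 382  167   79   98 6432] [ 406. -291.    9.] [ 608. -130.   55.]
[128 170  30  29 667] [528. 336.   8.] [588. 397.  23.]
[ 203  175   58   57 2451] [466. 120.   8.] [583. 239.  48.]
[485 174  34  30 752] [ 535. -395.    8.] [ 590. -341.   69.]
[111 241  36  27 743] [386. 351.   9.] [437. 397. 105.]
[485 251  31  30 701] [ 381. -406.    8.] [ 440. -345.   23.]
[299 261  34  32 876] [345. -34.   8.] [409.  35.  25.]
[223 286  58  12 235] [330.  72.   8.] [355. 189.  17.]
[ 484  299  107   23 1669] [ 330. -239.  608.] [ 347. -165.  773.]
```

View pics/crop_pot.png

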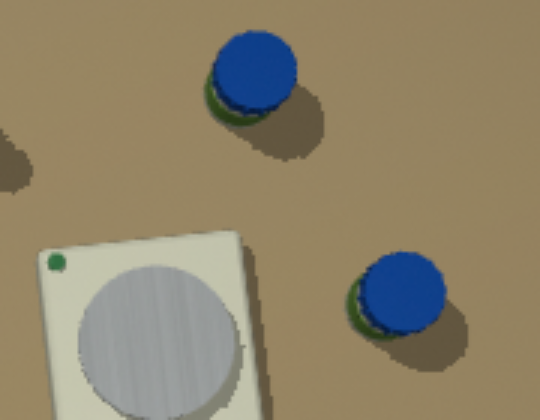

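The crop shows two identical blue-lidded pots. The right-hand one, at crop (403,293) and (503,188) in the full picture, is the one farthest to the robot's right, standing at (562,-368). I'll turn to yaw 0 and go above it.

>>> {"method": "arm_command", "body": {"rows": [[[0,0,0],0.0466],[[0,0,0],0.0466],[[0,0,0],0.0466],[[0.15,-0.1,0],0],[[0.15,-0.1,0],0]], "claw": 1}}

```text
t: 1.4
eef_pos: [340.7, -515.7, 214.6]
tcp_rot: [3.141, -0.0, -0.003]
ft_force: [1.0, -0.7, -0.8]
opening: 0.999
grip_force: 0.0
```

>>> {"method": "arm_command", "body": {"rows": [[[0.16,-0.105,0],0],[[0.16,-0.105,0],0],[[0.16,-0.105,0],0],[[0.16,-0.105,0],0],[[0,0,0],0]]}}

```text
t: 1.9
eef_pos: [504.5, -407.5, 214.5]
tcp_rot: [-3.141, -0.001, 0.004]
ft_force: [-0.1, -0.0, -0.3]
opening: 0.997
grip_force: 0.0
```

>>> {"method": "arm_command", "body": {"rows": [[[0.12,-0.08,0.1],0],[[0.112,-0.08,0.1],0],[[0,0,0.1],0],[[0,0,0],0],[[0,0,0],0]]}}

```text
t: 2.4
eef_pos: [558.3, -371.5, 140.1]
tcp_rot: [3.142, 0.0, -0.001]
ft_force: [0.5, 0.2, -0.5]
opening: 0.999
grip_force: 0.0
```

Run:
```python
from h import *
for i in range(3): 
    p=cam("side")[0]; s=state();print(s['eef_pos'],s['tcp_rot'])
save('s1',p)
a=cam("top")[0];save('t1',a,2,(380,80,640,320))
```

```text
[ 558.43599663 -371.89426665  140.8808075 ] [ 3.14061959e+00 -9.28842589e-04 -1.29474429e-03]
[ 558.52426185 -372.0108543   141.26915004] [ 3.14014828e+00 -1.59516510e-03 -1.40728296e-03]
[ 558.53137292 -371.95694766  141.33898359] [ 3.14005009e+00 -1.73842499e-03 -1.43087989e-03]
```

View pics/s1.png

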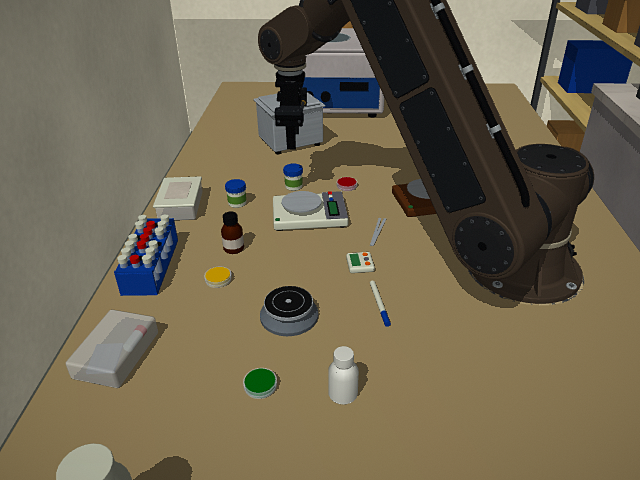

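The gripper hangs above the pot, with the fingers at pixel (290,130) and the pot at (293,177). I'll correct by 4 mm and descend.

>>> {"method": "arm_command", "body": {"rows": [[[0.016,-0.016,0.08],0],[[0,0,0.14],0],[[0,0,0.14],0],[[0,0,0.1],0],[[0,0,0.048],0]]}}

```text
t: 3.1
eef_pos: [561.9, -367.0, 11.3]
tcp_rot: [-3.141, 0.001, -0.001]
ft_force: [-0.3, 0.4, -0.5]
opening: 1.002
grip_force: 0.0
```

>>> {"method": "arm_command", "body": {"rows": [[[0,0,0],0],[[0,0,0],0],[[0,0,0],0],[[0,0,0],0],[[0,0,0],0]], "claw": 0}}

```text
t: 3.6
eef_pos: [562.9, -367.1, 13.6]
tcp_rot: [3.141, -0.001, -0.0]
ft_force: [0.5, -0.1, -0.7]
opening: 0.634
grip_force: 0.0
```

>>> {"method": "arm_command", "body": {"rows": [[[0,0,0],0],[[0,0,0],0],[[0,0,0],0],[[0,0,0],0],[[0,0,0],0]]}}

```text
t: 4.1
eef_pos: [562.9, -367.1, 13.2]
tcp_rot: [3.141, -0.001, -0.0]
ft_force: [-0.7, 0.2, 5.7]
opening: 0.562
grip_force: 30.0
```

>>> {"method": "arm_command", "body": {"rows": [[[0,0,-0.02],0],[[0,0,-0.08],0],[[0,0,-0.1],0],[[0,0,-0.1],0],[[0,0,-0.08],0]]}}

```text
t: 4.6
eef_pos: [562.7, -366.9, 109.1]
tcp_rot: [3.141, -0.0, -0.0]
ft_force: [-0.1, -0.1, -1.6]
opening: 0.561
grip_force: 30.0
```

>>> {"method": "arm_command", "body": {"rows": [[[-0.02,-0.1,0],0],[[-0.04,-0.15,0],0],[[-0.04,-0.16,0],0],[[-0.03,-0.15,0],0],[[-0.01,-0.076,0],0]]}}

```text
t: 5.1
eef_pos: [526.7, -205.3, 107.8]
tcp_rot: [-3.141, 0.001, 0.001]
ft_force: [0.2, -0.0, -1.1]
opening: 0.56
grip_force: 30.0
```

```bash
cat >> h.py <<'E'
def comps(n,cx,cy,r,zlo,zhi):
    p,d,K,T,c=cam(n);w=world(d,K,T)
    m=(np.hypot(w[...,0]-cx,w[...,1]-cy)<r)&(w[...,2]>zlo)&(w[...,2]<zhi)
    return p,w,m
E
python3 - <<'E'
from h import *
p,d,K,T,c=cam("side");s=state();print(s['eef_pos'],s['tcp_rot'],s['opening'],s['ft_force'])
save('s2',p,3,(220,60,400,240))
E
```

```text
[ 526.76565679 -204.00821512  107.85716731] [-3.14055513e+00  1.21901997e-03  1.60974221e-03] 0.5601199454170873 [ 0.24945985  2.87724792 -1.13125909]
```

View pics/s2.png

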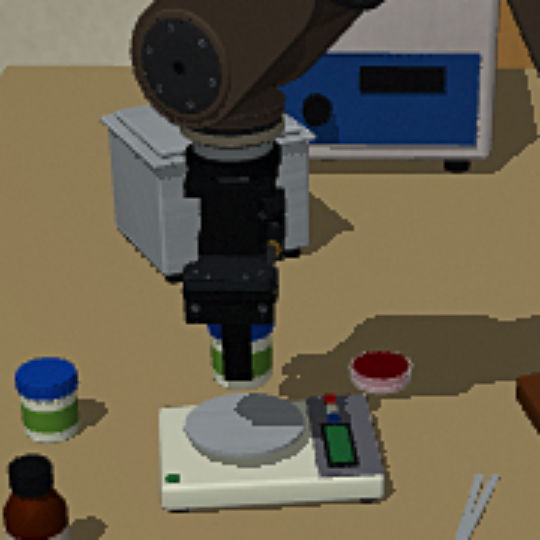

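The pot hangs upright in the fingers above the pan (crop (240,350), pan at (245,425)). Lowering it gently.

>>> {"method": "arm_command", "body": {"rows": [[[0,0,0.05],0],[[0,0,0.06],0],[[0,0,0.045],0],[[0,0,0.018],0],[[0,0,0.004],0]]}}

```text
t: 5.65
eef_pos: [527.6, -208.5, 62.4]
tcp_rot: [-3.141, 0.001, -0.001]
ft_force: [0.4, -0.6, -1.2]
opening: 0.562
grip_force: 30.0
```

>>> {"method": "arm_command", "body": {"rows": [[[0,0,0.002],0],[[0,0,0.002],0],[[0,0,0.002],0],[[0,0,0],0],[[0,0,0],0]]}}

```text
t: 6.15
eef_pos: [527.8, -207.9, 62.1]
tcp_rot: [3.141, -0.0, -0.0]
ft_force: [0.6, -1.2, -1.9]
opening: 0.562
grip_force: 30.0
```

>>> {"method": "arm_command", "body": {"rows": [[[0,0,0.002],0],[[0,0,0.002],0],[[0,0,0],0],[[0,0,0],0],[[0,0,0],0]]}}

```text
t: 6.65
eef_pos: [527.8, -207.9, 61.2]
tcp_rot: [3.141, -0.0, -0.0]
ft_force: [-1.2, 0.8, 5.8]
opening: 0.558
grip_force: 30.0
```

Contact. Release and rise.

>>> {"method": "arm_command", "body": {"rows": [[[0,0,0],0],[[0,0,0],0],[[0,0,0],0],[[0,0,0],0],[[0,0,0],0]], "claw": 0.85}}

```text
t: 7.15
eef_pos: [527.7, -207.9, 60.8]
tcp_rot: [3.142, 0.0, -0.0]
ft_force: [-0.7, 0.4, 0.1]
opening: 0.847
grip_force: 0.0
```

>>> {"method": "arm_command", "body": {"rows": [[[0,0,-0.04],0],[[0,0,-0.12],0],[[0,0,-0.16],0],[[0,0,-0.16],0],[[0,0,-0.12],0]]}}

```text
t: 7.65
eef_pos: [527.9, -208.0, 214.2]
tcp_rot: [3.14, -0.002, -0.0]
ft_force: [0.3, -0.0, 0.0]
opening: 0.849
grip_force: 0.0
```

>>> {"method": "arm_command", "body": {"rows": [[[0.1224,-0.1216,0],0],[[0.1224,-0.1216,0],0],[[0.1224,-0.1216,0],0],[[0.1224,-0.1216,0],0],[[0.1224,-0.1216,0],0]], "claw": 1}}

```text
t: 8.15
eef_pos: [681.7, -54.5, 211.9]
tcp_rot: [3.141, -0.001, -0.0]
ft_force: [0.5, -0.2, 0.4]
opening: 0.995
grip_force: 0.0
```

>>> {"method": "arm_command", "body": {"rows": [[[0,0,0.1],0],[[0,0,0.1],0],[[0,0,0],0],[[0,0,0],0],[[0,0,0],0]]}}

```text
t: 8.65
eef_pos: [681.3, -56.3, 162.8]
tcp_rot: [3.141, -0.002, -0.001]
ft_force: [0.6, -0.1, -0.0]
opening: 1.0
grip_force: 0.0
```

Run:
```python
from h import *
p,w,m=comps("side",527.6,-208,45,75,125);q=w[m];(c,R)=cv2.minEnclosingCircle(q[:,:2].astype(np.float32))
print('pot',len(q),c,R,np.median(q[:,2]),np.percentile(q[:,2],98))
p,w,m=comps("top",527.6,-208,45,100,125);q=w[m];print(len(q))
if len(q): print(cv2.minEnclosingCircle(q[:,:2].astype(np.float32)),q.mean(0))
print(state()['eef_pos'])
```

```text
pot 413 (528.2911376953125, -205.63427734375) 30.724224090576172 105.58407355688928 113.78052980246413
654
((528.2412109375, -206.78524780273438), 27.830852508544922) [ 527.60793576 -206.16674362  109.28283022]
[681.15379346 -56.30367474 162.52720729]
```

Pot stands on the pan at (528,-207) with its top at 110, which is good. Now the amber bottle.

>>> {"method": "arm_command", "body": {"rows": [[[0,0,0.12],0],[[0,0,0.15],0],[[0,0,0.15],0],[[0,0,0.09],0],[[0,0,0.032],0]]}}

```text
t: 9.25
eef_pos: [680.0, -56.1, 23.7]
tcp_rot: [-3.141, 0.002, -0.001]
ft_force: [-0.5, 1.1, 0.1]
opening: 1.002
grip_force: 0.0
```

>>> {"method": "arm_command", "body": {"rows": [[[0,0,0],0],[[0,0,0],0],[[0,0,0],0],[[0,0,0],0],[[0,0,0],0]], "claw": 0}}

```text
t: 9.75
eef_pos: [681.1, -56.0, 26.2]
tcp_rot: [3.141, -0.001, -0.0]
ft_force: [-1.1, -0.5, 0.2]
opening: 0.64
grip_force: 0.0
```

>>> {"method": "arm_command", "body": {"rows": [[[0,0,0],0],[[0,0,0],0],[[0,0,0],0],[[0,0,0],0],[[0,0,0],0]]}}

```text
t: 10.25
eef_pos: [680.9, -56.0, 25.7]
tcp_rot: [3.141, -0.0, -0.0]
ft_force: [-1.4, 0.1, 7.0]
opening: 0.525
grip_force: 30.0
```

>>> {"method": "arm_command", "body": {"rows": [[[0,0,-0.02],0],[[0,0,-0.07],0],[[0,0,-0.1],0],[[0,0,-0.07],0],[[0,0,-0.02],0]]}}

```text
t: 10.75
eef_pos: [681.4, -56.0, 97.1]
tcp_rot: [3.141, -0.002, -0.0]
ft_force: [0.3, 0.6, -2.6]
opening: 0.524
grip_force: 30.0
```

>>> {"method": "arm_command", "body": {"rows": [[[-0.02,0.07,0],0],[[-0.04,0.13,0],0],[[-0.048,0.15,0],0],[[-0.04,0.13,0],0],[[-0.02,0.07,0],0]]}}

```text
t: 11.25
eef_pos: [637.0, -196.4, 94.1]
tcp_rot: [-3.141, 0.002, -0.003]
ft_force: [0.9, -0.5, -2.0]
opening: 0.522
grip_force: 30.0
```

>>> {"method": "arm_command", "body": {"rows": [[[0,0,0.02],0],[[0,0,0.07],0],[[0,0,0.1],0],[[0,0,0.062],0],[[0,0,0.014],0]]}}

```text
t: 11.75
eef_pos: [637.8, -192.3, 26.4]
tcp_rot: [-3.14, 0.003, 0.0]
ft_force: [0.5, -0.0, -1.4]
opening: 0.519
grip_force: 30.0
```

>>> {"method": "arm_command", "body": {"rows": [[[0,0,0.004],0],[[0,0,0.002],0],[[0,0,0.002],0],[[0,0,0],0],[[0,0,0],0]]}}

```text
t: 12.25
eef_pos: [638.9, -193.5, 27.4]
tcp_rot: [3.141, -0.001, -0.0]
ft_force: [-0.4, -0.8, -1.4]
opening: 0.523
grip_force: 30.0
```

>>> {"method": "arm_command", "body": {"rows": [[[0,0,0.003],0],[[0,0,0.002],0],[[0,0,0],0],[[0,0,0],0],[[0,0,0],0]]}}

```text
t: 12.75
eef_pos: [638.8, -193.5, 25.7]
tcp_rot: [3.141, -0.0, -0.0]
ft_force: [-0.6, 0.3, -0.7]
opening: 0.524
grip_force: 30.0
```

>>> {"method": "arm_command", "body": {"rows": [[[0,0,0.002],0],[[0,0,0.002],0],[[0,0,0],0],[[0,0,0],0],[[0,0,0],0]]}}

```text
t: 13.25
eef_pos: [638.8, -193.5, 25.7]
tcp_rot: [3.141, -0.0, -0.0]
ft_force: [-2.9, 1.6, 8.9]
opening: 0.525
grip_force: 30.0
```

>>> {"method": "arm_command", "body": {"rows": [[[0,0,0],0],[[0,0,0],0],[[0,0,0],0],[[0,0,0],0],[[0,0,0],0]], "claw": 0.8}}

```text
t: 13.75
eef_pos: [638.7, -193.5, 24.5]
tcp_rot: [3.142, 0.0, -0.0]
ft_force: [-0.2, -0.7, 0.2]
opening: 0.797
grip_force: 0.0
```

>>> {"method": "arm_command", "body": {"rows": [[[0,0,-0.06],0],[[0,0,-0.16],0],[[0,0,-0.18],0],[[0,0,-0.18],0],[[0,0,-0.16],0]]}}

```text
t: 14.25
eef_pos: [638.6, -193.4, 213.4]
tcp_rot: [3.141, -0.002, -0.0]
ft_force: [-0.6, -0.5, -0.2]
opening: 0.797
grip_force: 0.0
```

>>> {"method": "arm_command", "body": {"rows": [[[-0.02,-0.19,0],0],[[-0.03,-0.19,0],0],[[-0.03,-0.19,0],0],[[-0.03,-0.19,0],0],[[-0.03,-0.19,0],0]], "claw": 1}}

```text
t: 14.75
eef_pos: [603.2, 45.8, 210.9]
tcp_rot: [3.141, -0.001, -0.001]
ft_force: [0.2, 0.4, -1.5]
opening: 0.999
grip_force: 0.0
```

>>> {"method": "arm_command", "body": {"rows": [[[-0.03,-0.19,0],0],[[-0.03,-0.19,0],0],[[-0.03,-0.19,0],0],[[-0.03,-0.19,0],0],[[-0.03,-0.19,0],0]]}}

```text
t: 15.25
eef_pos: [565.8, 283.5, 211.0]
tcp_rot: [-3.141, -0.001, -0.0]
ft_force: [0.6, -0.3, -0.5]
opening: 0.997
grip_force: 0.0
```

Run:
```python
from h import *
for n in("top","side"):
    for nm,x,y,z in(("pot",528,-207,110),("bottle",639,-193.5,96)):
        p,w,m=comps(n,x,y,45,z-6,z+9);q=w[m];print(n,nm,len(q),cv2.minEnclosingCircle(q[:,:2].astype(np.float32)),np.median(q[:,2]))
print(state()['eef_pos'],state()['opening'])
```

```text
top pot 636 ((528.197021484375, -206.4690399169922), 27.90865135192871) 109.34726383675752
top bottle 234 ((639.0239868164062, -191.5787353515625), 17.302766799926758) 95.83368273805957
side pot 222 ((529.8379516601562, -205.1673126220703), 30.965450286865234) 110.93769826010549
side bottle 0 ((0.0, 0.0), 0.0) nan
[565.93692715 282.4380192  210.39018375] 1.0010951468368927
  return _methods._mean(a, axis=axis, dtype=dtype,
  ret = ret.dtype.type(ret / rcount)
```

>>> {"method": "arm_command", "body": {"rows": [[[-0.01,-0.11,0.1],0],[[-0.012,-0.14,0.1],0],[[-0.01,-0.088,0.1],0],[[0,0,0.15],0],[[0,0,0.13],0]]}}

```text
t: 15.95
eef_pos: [558.8, 365.1, 63.7]
tcp_rot: [3.141, -0.0, -0.001]
ft_force: [0.0, 0.5, 0.7]
opening: 1.001
grip_force: 0.0
```

>>> {"method": "arm_command", "body": {"rows": [[[0,0,0.08],0],[[0,0,0.06],0],[[0,0,0.02],0],[[0,0,0],0],[[0,0,0],0]]}}

```text
t: 16.45
eef_pos: [559.1, 366.0, 25.8]
tcp_rot: [-3.141, -0.002, -0.001]
ft_force: [0.2, 0.3, 0.8]
opening: 1.0
grip_force: 0.0
```

>>> {"method": "arm_command", "body": {"rows": [[[0,0,0.03],0],[[0,0,0.03],0],[[0,0,0.02],0],[[0,0,0.01],0],[[0,0,0],0]]}}

```text
t: 16.95
eef_pos: [558.2, 366.0, 1.6]
tcp_rot: [3.141, 0.001, -0.0]
ft_force: [-0.8, 0.3, -0.2]
opening: 1.002
grip_force: 0.0
```

>>> {"method": "arm_command", "body": {"rows": [[[0,0,0],0],[[0,0,0],0],[[0,0,0],0],[[0,0,0],0],[[0,0,0],0]], "claw": 0}}

```text
t: 17.45
eef_pos: [558.5, 366.1, 2.2]
tcp_rot: [3.142, -0.0, -0.0]
ft_force: [-0.1, 0.3, 0.3]
opening: 0.638
grip_force: 0.1
```

>>> {"method": "arm_command", "body": {"rows": [[[0,0,0],0],[[0,0,0],0],[[0,0,0],0],[[0,0,0],0],[[0,0,0],0]]}}

```text
t: 17.95
eef_pos: [558.5, 366.1, 2.2]
tcp_rot: [3.142, -0.0, -0.0]
ft_force: [-0.4, -1.1, 2.9]
opening: 0.626
grip_force: 30.0
```

>>> {"method": "arm_command", "body": {"rows": [[[0,0,-0.02],0],[[0,0,-0.07],0],[[0,0,-0.12],0],[[0,0,-0.08],0],[[0,0,-0.03],0]]}}

```text
t: 18.45
eef_pos: [559.1, 366.5, 84.4]
tcp_rot: [-3.14, -0.003, -0.0]
ft_force: [-0.5, 0.6, 0.2]
opening: 0.621
grip_force: 30.0
```

>>> {"method": "arm_command", "body": {"rows": [[[-0.01,0.08,0],0],[[-0.03,0.14,0],0],[[-0.04,0.16,0],0],[[-0.03,0.15,0],0],[[-0.02,0.14,0],0]]}}

```text
t: 18.95
eef_pos: [524.8, 197.1, 81.6]
tcp_rot: [3.141, 0.001, -0.0]
ft_force: [0.2, 0.2, -0.3]
opening: 0.622
grip_force: 30.0
```

>>> {"method": "arm_command", "body": {"rows": [[[-0.006,0.076,0],0],[[0,0,0],0],[[0,0,0.04],0],[[0,0,0.05],0],[[0,0,0.03],0]]}}

```text
t: 19.45
eef_pos: [523.8, 180.3, 50.2]
tcp_rot: [3.141, 0.002, 0.001]
ft_force: [1.1, -0.6, -0.0]
opening: 0.625
grip_force: 30.0
```

>>> {"method": "arm_command", "body": {"rows": [[[0,0,0.016],0],[[0,0,0.006],0],[[0,0,0.002],0],[[0,0,0],0],[[0,0,0],0]]}}

```text
t: 19.95
eef_pos: [524.5, 179.6, 46.4]
tcp_rot: [-3.142, -0.001, -0.0]
ft_force: [0.3, 0.3, -1.1]
opening: 0.623
grip_force: 30.0
```

>>> {"method": "arm_command", "body": {"rows": [[[0,0,0.005],0],[[0,0,0.004],0],[[0,0,0.003],0],[[0,0,0],0],[[0,0,0],0]]}}

```text
t: 20.45
eef_pos: [524.4, 179.6, 43.1]
tcp_rot: [3.142, -0.0, -0.0]
ft_force: [0.2, 0.0, 0.4]
opening: 0.624
grip_force: 30.0
```

>>> {"method": "arm_command", "body": {"rows": [[[0,0,0.002],0],[[0,0,0.002],0],[[0,0,0],0],[[0,0,0],0],[[0,0,0],0]]}}

```text
t: 20.95
eef_pos: [524.4, 179.6, 42.2]
tcp_rot: [3.141, -0.0, -0.0]
ft_force: [0.1, -0.3, 1.6]
opening: 0.628
grip_force: 30.0
```

>>> {"method": "arm_command", "body": {"rows": [[[0,0,0.002],0],[[0,0,0],0],[[0,0,0],0],[[0,0,0],0],[[0,0,0],0]]}}

```text
t: 21.45
eef_pos: [524.4, 179.6, 42.1]
tcp_rot: [3.142, -0.0, -0.0]
ft_force: [-1.8, -0.2, 7.6]
opening: 0.626
grip_force: 30.0
```

>>> {"method": "arm_command", "body": {"rows": [[[0,0,0],0],[[0,0,0],0],[[0,0,0],0],[[0,0,0],0],[[0,0,0],0]], "claw": 0.8}}

```text
t: 21.95
eef_pos: [524.3, 179.6, 41.5]
tcp_rot: [3.142, 0.0, -0.0]
ft_force: [0.1, 0.7, -0.0]
opening: 0.796
grip_force: 0.0
```

>>> {"method": "arm_command", "body": {"rows": [[[0,0,-0.06],0],[[0,0,-0.14],0],[[0,0,-0.14],0],[[0,0,-0.14],0],[[0,0,-0.12],0]]}}

```text
t: 22.45
eef_pos: [524.3, 179.6, 193.4]
tcp_rot: [-3.142, -0.001, -0.0]
ft_force: [0.7, -0.1, 0.0]
opening: 0.8
grip_force: 0.0
```

>>> {"method": "arm_command", "body": {"rows": [[[0.1356,0.0906,0],0],[[0.1356,0.0906,0],0],[[0.1356,0.0906,0],0],[[0.1356,0.0906,0],0],[[0.1356,0.0906,0],0]], "claw": 1}}

```text
t: 22.95
eef_pos: [695.0, 65.2, 191.5]
tcp_rot: [3.142, 0.0, -0.0]
ft_force: [0.1, 0.2, 0.5]
opening: 0.999
grip_force: 0.0
```

>>> {"method": "arm_command", "body": {"rows": [[[0,0,0.1],0],[[0,0,0.16],0],[[0,0,0.18],0],[[0,0,0.14],0],[[0,0,0.08],0]]}}

```text
t: 23.45
eef_pos: [692.4, 66.2, 23.1]
tcp_rot: [3.141, 0.004, -0.001]
ft_force: [0.6, 0.7, -0.1]
opening: 1.006
grip_force: 0.0
```

Run:
```python
from h import *
for n in("top","side"):
    for nm,x,y,z in(("pot",528,-207,110),("bottle",639,-193.5,96),("green",524.3,179.6,56)):
        p,w,m=comps(n,x,y,38,z-6,z+9);q=w[m]
        if len(q):print(n,nm,len(q),cv2.minEnclosingCircle(q[:,:2].astype(np.float32)),np.median(q[:,2]))
print(state()['eef_pos'],state()['opening'])
save('s3',p)
```

```text
top pot 641 ((528.4642333984375, -206.80674743652344), 27.65675926208496) 109.21356189833091
top bottle 237 ((639.0216674804688, -192.6379852294922), 16.97605323791504) 95.50581935527589
side pot 223 ((528.7063598632812, -204.80152893066406), 29.823467254638672) 111.09691678956347
side bottle 95 ((638.59326171875, -192.6274871826172), 19.54977798461914) 96.90646438965939
side green 518 ((521.8214721679688, 179.9004364013672), 32.68254470825195) 56.78927170272567
[694.62924974  66.28701525  28.31692909] 1.0013904386919614
```

View pics/s3.png

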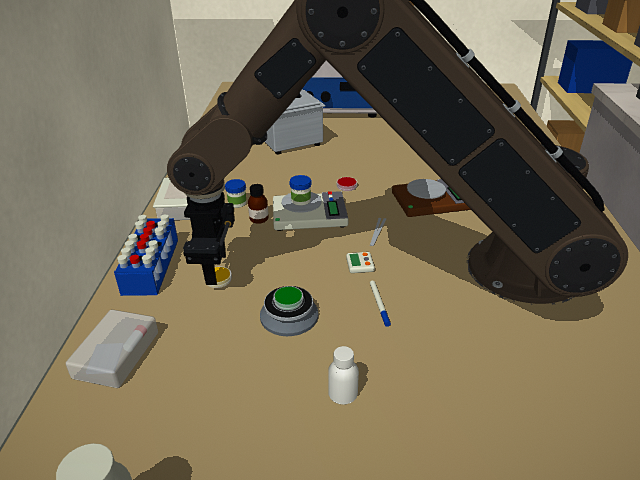

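Pot is on the pan (300,190), bottle behind the balance (258,203) and green dish on the turntable (289,297), all upright. The fingers straddle the yellow dish at (218,277).

>>> {"method": "arm_command", "body": {"rows": [[[0,0,0],0],[[0,0,0.03],0],[[0,0,0.03],0],[[0,0,0.024],0],[[0,0,0.01],0]]}}

```text
t: 24.25
eef_pos: [693.4, 66.2, 2.0]
tcp_rot: [3.142, 0.001, -0.0]
ft_force: [0.3, -0.3, 0.1]
opening: 0.995
grip_force: 0.0
```

>>> {"method": "arm_command", "body": {"rows": [[[0,0,0],0],[[0,0,0],0],[[0,0,0],0],[[0,0,0],0],[[0,0,0],0]], "claw": 0}}

```text
t: 24.75
eef_pos: [693.9, 66.3, 3.3]
tcp_rot: [3.142, -0.0, -0.0]
ft_force: [-0.7, -0.5, 0.2]
opening: 0.633
grip_force: 0.1
```

>>> {"method": "arm_command", "body": {"rows": [[[0,0,0],0],[[0,0,0],0],[[0,0,0],0],[[0,0,0],0],[[0,0,0],0]]}}

```text
t: 25.25
eef_pos: [693.9, 66.3, 3.3]
tcp_rot: [3.141, -0.0, -0.0]
ft_force: [-0.7, -0.2, 3.2]
opening: 0.625
grip_force: 30.0
```

>>> {"method": "arm_command", "body": {"rows": [[[0,0,-0.02],0],[[0,0,-0.06],0],[[0,0,-0.08],0],[[0,0,-0.06],0],[[0,0,-0.02],0]]}}

```text
t: 25.75
eef_pos: [694.7, 66.3, 65.7]
tcp_rot: [3.142, -0.003, -0.0]
ft_force: [0.0, 0.2, 0.0]
opening: 0.627
grip_force: 30.0
```

>>> {"method": "arm_command", "body": {"rows": [[[-0.06,0.03,0],0],[[-0.13,0.06,0],0],[[-0.15,0.07,0],0],[[-0.14,0.07,0],0],[[-0.12,0.06,0],0]]}}

```text
t: 26.25
eef_pos: [541.8, -6.7, 63.2]
tcp_rot: [3.142, 0.001, -0.0]
ft_force: [0.6, 0.1, -0.2]
opening: 0.623
grip_force: 30.0
```

>>> {"method": "arm_command", "body": {"rows": [[[-0.072,0.032,0],0],[[0,0,0.03],0],[[0,0,0.07],0],[[0,0,0.07],0],[[0,0,0.04],0]]}}

```text
t: 26.75
eef_pos: [526.2, -13.9, 9.2]
tcp_rot: [-3.142, 0.001, -0.0]
ft_force: [0.2, -0.2, -0.8]
opening: 0.621
grip_force: 30.0
```

>>> {"method": "arm_command", "body": {"rows": [[[0,0,0.012],0],[[0,0,0.006],0],[[0,0,0],0],[[0,0,0],0],[[0,0,0],0]]}}

```text
t: 27.25
eef_pos: [526.0, -14.2, 6.6]
tcp_rot: [3.141, -0.001, -0.0]
ft_force: [-0.1, 0.2, -0.6]
opening: 0.624
grip_force: 30.0
```

>>> {"method": "arm_command", "body": {"rows": [[[0,0,0.004],0],[[0,0,0.004],0],[[0,0,0.003],0],[[0,0,0],0],[[0,0,0],0]]}}

```text
t: 27.75
eef_pos: [525.8, -14.2, 3.3]
tcp_rot: [3.142, 0.0, -0.0]
ft_force: [-0.3, 0.7, 0.4]
opening: 0.623
grip_force: 30.0
```

>>> {"method": "arm_command", "body": {"rows": [[[0,0,0.002],0],[[0,0,0.002],0],[[0,0,0],0],[[0,0,0],0],[[0,0,0],0]]}}

```text
t: 28.25
eef_pos: [525.8, -14.2, 3.2]
tcp_rot: [3.141, -0.001, -0.0]
ft_force: [-3.2, 0.4, 12.5]
opening: 0.623
grip_force: 30.0
```

>>> {"method": "arm_command", "body": {"rows": [[[0,0,0],0],[[0,0,0],0],[[0,0,0],0],[[0,0,0],0],[[0,0,0],0]], "claw": 0.85}}

```text
t: 28.75
eef_pos: [525.8, -14.2, 2.3]
tcp_rot: [3.142, 0.0, -0.0]
ft_force: [-0.2, -0.3, -0.1]
opening: 0.845
grip_force: 0.0
```

>>> {"method": "arm_command", "body": {"rows": [[[0,0,-0.06],0],[[0,0,-0.16],0],[[0,0,-0.18],0],[[0,0,-0.18],0],[[0,0,-0.14],0]]}}

```text
t: 29.25
eef_pos: [525.9, -14.1, 185.0]
tcp_rot: [3.141, -0.002, -0.0]
ft_force: [-0.3, 0.7, -0.6]
opening: 0.851
grip_force: 0.0
```

>>> {"method": "arm_command", "body": {"rows": [[[-0.046,0.1444,0],0],[[-0.046,0.1444,0],0],[[-0.046,0.1444,0],0],[[-0.046,0.1444,0],0],[[-0.046,0.1444,0],0]], "claw": 1}}

```text
t: 29.75
eef_pos: [467.5, -195.9, 182.4]
tcp_rot: [3.141, -0.0, -0.0]
ft_force: [0.2, -0.4, -1.1]
opening: 1.0
grip_force: 0.0
```

>>> {"method": "arm_command", "body": {"rows": [[[-0.046,0.1444,0],0],[[-0.046,0.1444,0],0],[[-0.046,0.1444,0],0],[[-0.046,0.1444,0],0],[[-0.046,0.1444,0],0]]}}

```text
t: 30.25
eef_pos: [409.9, -376.5, 182.3]
tcp_rot: [-3.142, 0.0, -0.0]
ft_force: [0.9, -0.5, -0.6]
opening: 0.999
grip_force: 0.0
```

Run:
```python
from h import *
for n in("top","side"):
    for nm,x,y,z in(("green",524.3,179.6,56),("yellow",526,-14,16),("red",410,-375,16)):
        p,w,m=comps(n,x,y,42,z-6,z+9);q=w[m]
        if len(q):print(n,nm,len(q),cv2.minEnclosingCircle(q[:,:2].astype(np.float32)),np.median(q[:,2]))
print(state()['eef_pos'],state()['opening'])
```

```text
top green 703 ((524.2329711914062, 180.32867431640625), 30.208148956298828) 55.613816911203685
top yellow 651 ((526.449951171875, -13.136043548583984), 30.19019317626953) 15.355004467598064
top red 211 ((409.8783874511719, -374.14849853515625), 29.976104736328125) 14.927100504838108
side green 523 ((522.4490966796875, 180.35948181152344), 32.21142578125) 56.844507169725034
side yellow 355 ((525.046630859375, -12.655718803405762), 32.12443161010742) 16.76261808529398
side red 203 ((412.86297607421875, -376.0657653808594), 32.70346450805664) 16.946756162576207
[ 410.74388763 -374.23977901  182.30745426] 1.0053033391431903
```

>>> {"method": "arm_command", "body": {"rows": [[[0,0,0.1],0],[[0,0,0.16],0],[[0,0,0.16],0],[[0,0,0.13],0],[[0,0,0.07],0]]}}

```text
t: 31.05
eef_pos: [410.5, -373.1, 25.1]
tcp_rot: [-3.139, 0.002, 0.001]
ft_force: [-0.7, -0.5, 0.8]
opening: 1.001
grip_force: 0.0
```

>>> {"method": "arm_command", "body": {"rows": [[[0,0,0],0],[[0,0,0.03],0],[[0,0,0.03],0],[[0,0,0.024],0],[[0,0,0.008],0]]}}

```text
t: 31.55
eef_pos: [410.7, -375.0, 4.2]
tcp_rot: [3.141, -0.0, -0.0]
ft_force: [-0.5, 0.2, -0.2]
opening: 1.001
grip_force: 0.0
```

>>> {"method": "arm_command", "body": {"rows": [[[0,0,0],0],[[0,0,0],0],[[0,0,0],0],[[0,0,0],0],[[0,0,0],0]], "claw": 0}}

```text
t: 32.05
eef_pos: [410.7, -375.2, 4.5]
tcp_rot: [3.141, -0.0, -0.0]
ft_force: [0.6, 0.2, 0.5]
opening: 0.638
grip_force: 0.1
```

>>> {"method": "arm_command", "body": {"rows": [[[0,0,0],0],[[0,0,0],0],[[0,0,0],0],[[0,0,0],0],[[0,0,0],0]]}}

```text
t: 32.55
eef_pos: [410.7, -375.2, 4.5]
tcp_rot: [3.141, -0.0, -0.0]
ft_force: [-0.6, -0.5, 3.5]
opening: 0.622
grip_force: 30.0
```

>>> {"method": "arm_command", "body": {"rows": [[[0,0,-0.04],0],[[0,0,-0.14],0],[[0,0,-0.18],0],[[0,0,-0.16],0],[[0,0,-0.08],0]]}}

```text
t: 33.05
eef_pos: [411.1, -375.5, 158.3]
tcp_rot: [3.139, -0.003, -0.0]
ft_force: [-0.7, -0.5, -0.2]
opening: 0.621
grip_force: 30.0
```

>>> {"method": "arm_command", "body": {"rows": [[[0.02,-0.07,0],0],[[0.05,-0.15,0],0],[[0.05,-0.15,0],0],[[0.05,-0.15,0],0],[[0.05,-0.15,0],0]]}}

```text
t: 33.55
eef_pos: [465.3, -204.9, 153.4]
tcp_rot: [-3.14, 0.002, -0.001]
ft_force: [0.5, 0.0, -0.4]
opening: 0.626
grip_force: 30.0
```

>>> {"method": "arm_command", "body": {"rows": [[[0.05,-0.15,0],0],[[0.05,-0.15,0],0],[[0.05,-0.15,0],0],[[0.05,-0.15,0],0],[[0.04,-0.174,0],0]]}}

```text
t: 34.05
eef_pos: [525.2, -11.9, 153.3]
tcp_rot: [-3.141, 0.002, -0.001]
ft_force: [0.7, -0.1, -0.7]
opening: 0.624
grip_force: 30.0
```

>>> {"method": "arm_command", "body": {"rows": [[[0,0,0.06],0],[[0,0,0.12],0],[[0,0,0.14],0],[[0,0,0.1],0],[[0,0,0.04],0]]}}

```text
t: 34.55
eef_pos: [523.7, -13.1, 36.6]
tcp_rot: [-3.141, 0.005, 0.0]
ft_force: [0.2, 0.8, -0.8]
opening: 0.624
grip_force: 30.0
```

>>> {"method": "arm_command", "body": {"rows": [[[0,0,0],0],[[0,0,0],0],[[0,0,0],0],[[0,0,0],0],[[0,0,0],0]]}}

```text
t: 35.05
eef_pos: [526.1, -14.2, 40.1]
tcp_rot: [3.141, -0.001, -0.0]
ft_force: [-0.1, 0.3, -1.0]
opening: 0.626
grip_force: 30.0
```

Now from 40.1 to about 20.5, slowing down.

>>> {"method": "arm_command", "body": {"rows": [[[0,0,0.03],0],[[0,0,0.02],0],[[0,0,0.012],0],[[0,0,0],0],[[0,0,0],0]]}}

```text
t: 35.55
eef_pos: [525.8, -14.2, 23.7]
tcp_rot: [3.142, 0.0, -0.0]
ft_force: [0.2, -0.6, -0.2]
opening: 0.623
grip_force: 30.0
```

>>> {"method": "arm_command", "body": {"rows": [[[0,0,0.004],0],[[0,0,0.003],0],[[0,0,0.002],0],[[0,0,0],0],[[0,0,0],0]]}}

```text
t: 36.05
eef_pos: [525.8, -14.2, 21.6]
tcp_rot: [3.141, -0.0, -0.0]
ft_force: [-0.2, 0.7, 0.1]
opening: 0.621
grip_force: 30.0
```

>>> {"method": "arm_command", "body": {"rows": [[[0,0,0.002],0],[[0,0,0.002],0],[[0,0,0],0],[[0,0,0],0],[[0,0,0],0]]}}

```text
t: 36.55
eef_pos: [525.8, -14.2, 20.6]
tcp_rot: [3.142, 0.0, -0.0]
ft_force: [0.7, 0.1, -0.8]
opening: 0.629
grip_force: 30.0
```

>>> {"method": "arm_command", "body": {"rows": [[[0,0,0.002],0],[[0,0,0],0],[[0,0,0],0],[[0,0,0],0],[[0,0,0],0]]}}

```text
t: 37.05
eef_pos: [525.8, -14.2, 20.5]
tcp_rot: [3.141, -0.0, -0.0]
ft_force: [-2.1, 0.7, 4.9]
opening: 0.624
grip_force: 30.0
```

>>> {"method": "arm_command", "body": {"rows": [[[0,0,0],0],[[0,0,0],0],[[0,0,0],0],[[0,0,0],0],[[0,0,0],0]], "claw": 0.85}}

```text
t: 37.55
eef_pos: [525.8, -14.2, 20.0]
tcp_rot: [3.142, 0.0, -0.0]
ft_force: [0.3, -0.1, -0.1]
opening: 0.851
grip_force: 0.0
```

>>> {"method": "arm_command", "body": {"rows": [[[0,0,-0.04],0],[[0,0,-0.14],0],[[0,0,-0.18],0],[[0,0,-0.18],0],[[0,0,-0.18],0]]}}

```text
t: 38.05
eef_pos: [525.3, -14.1, 202.7]
tcp_rot: [3.141, -0.0, -0.0]
ft_force: [1.5, 0.0, 0.0]
opening: 0.846
grip_force: 0.0
```

>>> {"method": "arm_command", "body": {"rows": [[[-0.06,0.14,0],0],[[-0.06,0.14,0],0],[[-0.06,0.14,0],0],[[-0.06,0.14,0],0],[[-0.06,0.14,0],0]]}}

```text
t: 38.55
eef_pos: [449.8, -190.3, 201.0]
tcp_rot: [3.141, -0.001, -0.0]
ft_force: [1.5, -0.1, 0.3]
opening: 0.85
grip_force: 0.0
```

>>> {"method": "arm_command", "body": {"rows": [[[-0.04,0.14,0],0],[[-0.04,0.14,0],0],[[-0.04,0.14,0],0],[[0,0,0],0],[[0,0,0],0]]}}

```text
t: 39.05
eef_pos: [420.2, -294.4, 200.5]
tcp_rot: [-3.142, -0.0, -0.002]
ft_force: [-0.3, -0.3, 0.3]
opening: 0.852
grip_force: 0.0
```

Run:
```python
from h import *
for n in("top","side"):
    for nm,x,y,z in(("pot",528,-207,110),("bottle",639,-193,96),("green",524.3,179.6,56),("red",526,-14,32),("white",411,376.5,100)):
        p,w,m=comps(n,x,y,42,z-6,z+9);q=w[m]
        if len(q):print(n,nm,len(q),np.round(cv2.minEnclosingCircle(q[:,:2].astype(np.float32))[0],1),round(np.median(q[:,2]),1))
    save(n+'4',p)
s=state();print(s['eef_pos'],s['qvel'].max(),s['t'])
```

```text
top pot 640 [ 528.4 -206.4] 109.2
top bottle 239 [ 638.8 -193. ] 95.7
top green 697 [524.3 180.9] 55.6
top red 672 [525.9 -13.4] 31.6
top white 249 [410.6 377.2] 99.7
side pot 221 [ 527.2 -205. ] 111.0
side bottle 95 [ 640.5 -190.3] 96.9
side green 517 [522.8 181.1] 56.8
side red 360 [527.1 -13.7] 32.6
side white 285 [410.5 376.3] 100.6
[ 420.81725315 -293.80940854  200.17628073] 0.0024526983444122467 39.55
```

View pics/side4.png

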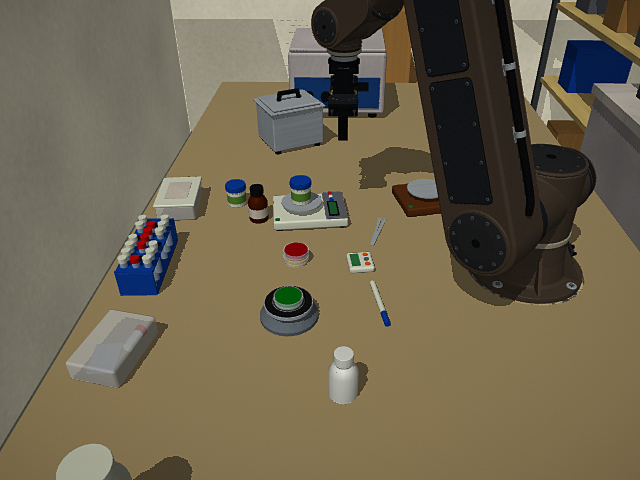

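View pics/top4.png

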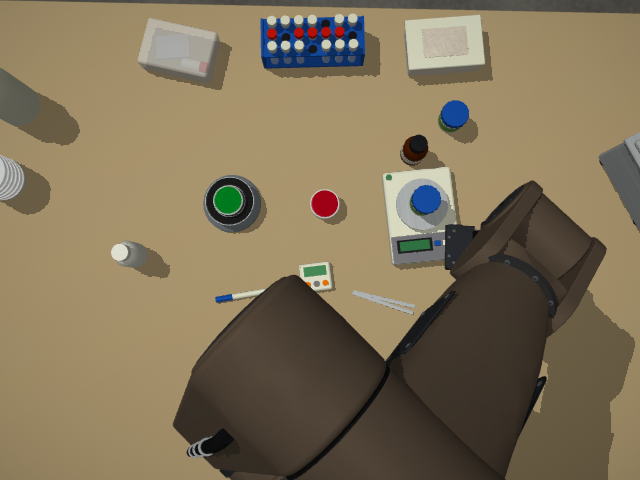

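Everything stands as asked: pot on the pan (426,200), bottle behind the balance (415,150), green dish on the turntable (229,200) and red on yellow between them (325,203). The white bottle is unmoved at (125,254), and the robot touches nothing. Handing in.

```bash
python3 -c "
from cell import env
print(env.job_done())"
```

```text
the job is handed in; nothing more can be done
None
```

The bench is set up as asked and handed in at about 40 s of the 128 s allowed; the final camera check showed every item upright and in place, but no verdict came back from the judge.

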